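Put the top plate back on the food press

TASK

Put the washed food press back together: pick up the wooden plate whose two holes match the press's two dark steel posts (the longer of the two plates), and lower it gently over the posts, without dropping it, until it lies flush on the steel base. Let go of it, and leave the shorter plate where it lies.

Things in the scene. Friction and masses are not known exactly. Their poses are not given: they have to be found in the camera images.
- press_base: Fixed base of the food press: flat steel slab, 230 (x) by 130 (y) mm, on short feet, its flat top 26 mm above the worktop. Two upright dark steel posts, 12 mm thick with tapered tips, stand at x = -75 and +75 mm (y = 0), rising 40 mm above the flat top. Origin: centre of the underside, at worktop height; x along the long side through both posts, z up.
- press_plate: The press's plate, the longer of two loose beech plates: 200 (x) by 110 (y) by 12 mm, about 0.26 kg, lying grip up on the worktop. Two 36 mm through holes at x = -75 and +75 mm (y = 0). Central grip block 50 (x) by 20 (y) mm, top 48 mm above the underside. Origin: centre of the underside; x along the long side through both holes, z up. Fits either way round.
- small_plate: The shorter beech plate, from another press, lying loose on the worktop: 150 (x) by 110 (y) by 12 mm, two 36 mm holes at x = -48 and +48 mm, too close together for the posts; same grip block. Origin: centre of the underside, x along the long side, z up. To be left alone.

How it is judged (in metres and radians):
At the end, for the whole second after the job is handed in: The longer plate rests, released, flush on the base with both posts through its holes: underside within 5 mm of the base's top, tilt under 0.06 rad, centre within 18 mm and long axis within 0.25 rad of the base's (either way round). The shorter plate is within 30 mm of its start (horizontal distance between press_plate and press_base below 0.018 m and angle between the x axis of press_plate and the x axis of press_base, either way round below 0.25 rad and z of press_plate in the frame of press_base between 0.021 and 0.031 m and angle between press_plate's own z axis and vertical below 0.06 rad and linear speed of press_plate below 0.02 m/s and distance of small_plate from where it was at the start of the episode below 0.03 m); the robot touches nothing.
It fails at once if the plate is dropped onto the press: it moves faster than 0.5 m/s while within 60 mm (sideways) of its place and less than 50 mm above the base's flat top (horizontal distance between press_plate and press_base below 0.06 m and z of press_plate in the frame of press_base below 0.076 m and linear speed of press_plate above 0.5 m/s).
It fails at once if the shorter plate is moved by more than 30 mm (distance of small_plate from where it was at the start of the episode above 0.03 m).
It also fails if it takes over 40 s, if anything falls off the work surface, if the arm or the gripper's body presses on something with over 40 N, if the wrist force passes 120 N, or if a joint passes its speed limit or range.

ROBOT

A 6-joint arm with a two-finger parallel gripper is mounted at the origin on the work surface. World frame = base frame: x ahead of the robot, y to its left, z up, the work surface at z = 0. Lengths are in mm, angles in rad, forces in N, time in s.
With the tool pointing down it reaches from about 400 to 925 mm from the base axis. Payload 12.5 kg.
Tool frame: the origin (TCP) lies midway between the tips of the shut fingers; the grasp point (between the pads) lies 19 mm behind it; z points along the fingers, y is the line along which they close (so a half turn about z gives the same grasp; the last joint's range is limited). The gripper opens to 95 mm and grips with 3 to 60 N. Pads are 20 mm wide; open, the fingers measure 119 mm over their backs; the gripper's body (75 mm by 180 mm) begins 59 mm behind the grasp point.
Start: joints at [-1.443, 0.491, 1.559, -0, 1.092, -0.106], TCP at [144.819, -608.008, 214.661] pointing down, gripper open.
Joint ranges: [-3.1, 3.1], [-0.84, 2.19], [0.05, 2.79], [-1.13, 4.28], [0.06, 2.93], [-2.69, 2.69]. Speed limits (rad/s): [2.22, 2.22, 2.79, 3.14, 3.14, 3.14].

INTERFACE

Orientations are given as [roll, pitch, yaw] about the fixed x, y, z axes, in that order (R = Rz(yaw) Ry(pitch) Rx(roll)).
In Python, from cell import env gives the robot as it stands.
- The arm moves only by the tool arm_command, never from a script. Its argument "targets" is a list of rows, each a list of 5 numbers: the shift along the tool's x, y, z in mm, then the turn about the tool's z in degrees, then the opening, from 0 (shut) to 1 (fully open). In form: [[tx, ty, tz, roll, fingers], ...]. A call has 1 to 5 rows; each row is the pose to reach, as a shift and turn from the pose commanded when the call began, along the tool's axes at that moment; what a row does not reach only later rows make up. A row lasts 1/10 s, in which the tool goes at most 50 mm and 8.59 degrees, less where a joint would pass 70% of its speed; a pose out of reach is approached as far as the arm can. A call with a gripper value outside its range is refused whole. The fingers move at their own pace and stop on an object; the grip force is fixed at half the most. Time passes only in rows, so rows that repeat a pose let the fingers close. It gives the time, the measured TCP pose, the force, the opening and the grip force at its end, in the units of the state.
- env.state(): the state, without advancing time (a new reading comes with each control period).
- env.read_camera(name): name is "side" or "top" or "wrist"; returns a dict with "frame" (480x640x3 uint8, red, green, blue), "vertical_fov" (degrees; the focal length in pixels is half the picture's height over the tangent of half this angle, whatever the lens; pixels are square), "cx", "cy" (the principal point, pixels), "k1" (the pictures are not rectified: a ray, as slopes to the right and down, at radius r is drawn at 1 + k1 r^2 times it, then the intrinsics apply), "world_from_camera" (4x4, takes a point from camera to world coordinates); the wrist camera has in their place "hand_eye" (4x4, takes a point from camera to tool coordinates, whose origin is the TCP and whose axes are the flange's). Camera axes: x right, y down, z forward; pixel columns grow to the right and rows downward; lengths in mm; the calibration is good to about 2 mm. A picture is of the moment at which its call begins: read the wrist's pose just before it. There is no depth.
- env.job_done(): hands the job in; it is judged then, once.
The state is a dict: "t": time; "joints": joint angles; "qvel": joint speeds; "tau": joint torques, N m; "eef_pos": TCP position; "tcp_rot": TCP orientation; "ft_force": force on the tool from outside, world axes, zero at the start; "moment": the same for the moment, N m; "opening": opening from 0.0 (shut) to 1.0 (fully open); "grip_force": force on a finger pad.
Only numpy, scipy, OpenCV 4.12 (cv2) and the standard library are available. Lean on these libraries where they do the work, as an engineer would, in place of code of your own. Each camera call takes 0.05 s, during which the arm holds its last target. There are 200 camera calls.

## Working session

There is one attempt and no reset: what is moved stays moved. The work goes in short steps, Python scripts to look and compute and a tool call to move; the robot and the scene stay as the last step left them, time stands still between calls to the robot, and variables do not carry over. Pictures are saved under pics/ and viewed, at most 10 in all, crops included, and the job is handed in when it is done.

Besides the shell and the picture viewer there is one more tool, called by a JSON object that holds its "method" and its "body", one argument or row to a line. arm_command: Moves the arm, as the interface text tells. Its arguments: {"type":"object","properties":{"targets":{"type":"array","items":{"type":"array","items":{"type":"number"}}}},"required":["targets"]}

```bash
mkdir -p pics
cat > h.py <<'E'
import numpy as np, cv2
from cell import env
def snap(n,f):
    c=env.read_camera(n); cv2.imwrite(f'pics/{f}.png',c['frame'][:,:,::-1]); np.save(f'pics/{f}.npy',{k:v for k,v in c.items() if k!='frame'},allow_pickle=True); return c
def px2w(c,pts,z,T=None):
    f=240/np.tan(np.radians(c['vertical_fov'])/2); K=np.array([[f,0,c['cx']],[0,f,c['cy']],[0,0,1]])
    u=cv2.undistortPoints(np.array(pts,float).reshape(-1,1,2),K,np.array([c['k1'],0,0,0.])).reshape(-1,2)
    T=np.array(c['world_from_camera']) if T is None else T
    d=np.c_[u,np.ones(len(u))]@T[:3,:3].T; o=T[:3,3]
    return o+d*((np.broadcast_to(z,len(u))-o[2])/d[:,2])[:,None]
def load(f): return np.load(f'pics/{f}.npy',allow_pickle=True).item()
E
python3 - <<'E'
from h import *
for n in('top','side'):
    c=snap(n,n+'0'); print(n,c['vertical_fov'],c['k1'],np.round(c['world_from_camera'],3).tolist())
s=env.state(); print(s)
E
```

```text
top 52.4905041642245 -0.03325034828895571 [[0.096, -0.963, 0.25, 345.916], [-0.995, -0.092, 0.027, 1.393], [-0.003, -0.252, -0.968, 754.611], [0.0, 0.0, 0.0, 1.0]]
side 43.97103865813867 -0.08058492220544448 [[-0.855, -0.385, 0.348, 173.405], [-0.518, 0.652, -0.554, 558.119], [-0.014, -0.654, -0.757, 828.151], [0.0, 0.0, 0.0, 1.0]]
{'t': 0.1, 'joints': array([-1.44261279e+00,  4.91473612e-01,  1.55936716e+00, -1.34961121e-05,
        1.09166580e+00, -1.05576430e-01]), 'qvel': array([ 1.13454631e-03, -1.05107953e-03, -3.66495822e-03,  1.58636490e-03,
        9.83398403e-04,  8.72344638e-05]), 'tau': array([ 3.34340999e-03, -6.13621402e+01, -2.58603609e+01,  6.94226939e-02,
        4.70230391e-02, -6.50087600e-05]), 'eef_pos': array([ 144.78112882, -607.79833476,  214.14347582]), 'tcp_rot': array([-3.14068256e+00, -8.44048369e-05,  2.33766160e-01]), 'ft_force': array([-0.09160865,  0.51281497,  0.84782101]), 'moment': array([ 0.01966078, -0.02157778,  0.03791639]), 'grip_force': 0.0, 'opening': 1.001193338549612}
```

View pics/top0.png

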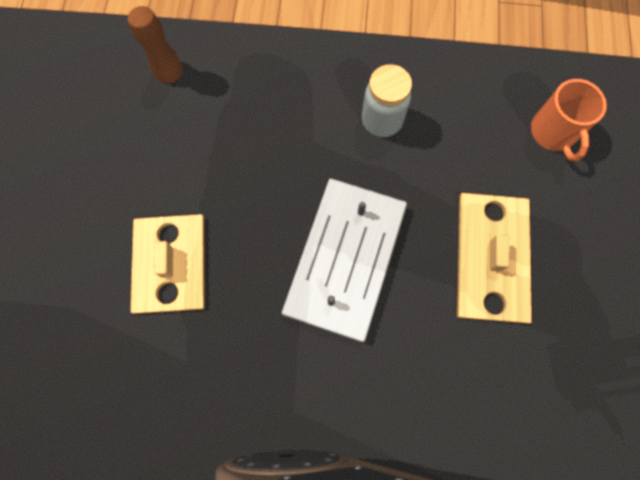

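View pics/side0.png

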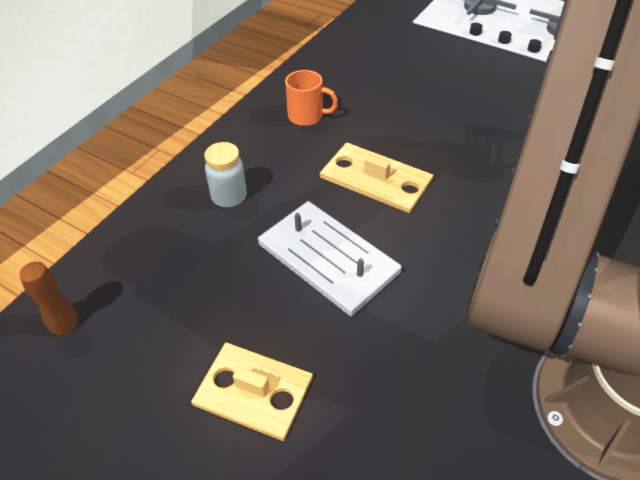

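Top view: the longer plate is on the right (corners about (461,194), (529,198), (531,322), (458,318)). The base is in the centre, with posts near (362,208) and (331,300), and the short plate is on the left. I'll enlarge the crop to read these more closely.

Run:
```python
from h import *
im=cv2.imread('pics/top0.png')
cv2.imwrite('pics/crop.png',cv2.resize(im[170:350,275:541],None,fx=3,fy=3,interpolation=cv2.INTER_CUBIC))
```

```text
(no output)
```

View pics/crop.png

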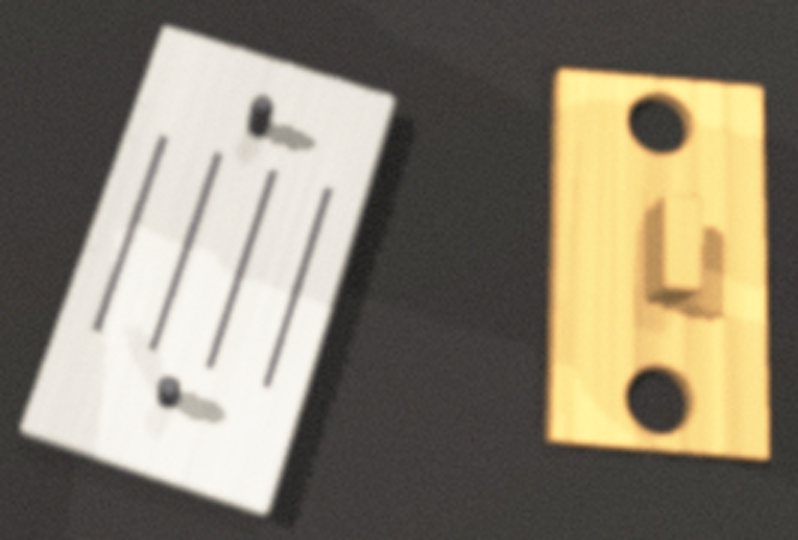

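The crop shows the base's top corners at (163,26), (395,97), (268,515), (21,431). The plate's corners are at (556,68), (764,87), (770,459), (547,441), with holes at (659,123) and (658,400).

Run:
```python
from h import *
from scipy.optimize import least_squares
c=load('top0')
def P(l,z): return px2w(c,np.array(l)/3+[275,170]-0.33,z)
def fit(w,m):
    m=np.array(m,float)
    def r(p):
        C,S=np.cos(p[2]),np.sin(p[2]); return (m@np.array([[C,S],[-S,C]])+p[:2]-w[:,:2]).ravel()
    s=min((least_squares(r,[*w[:,:2].mean(0),a]) for a in(0,1.5,-1.5,3)),key=lambda s:s.cost); return np.round(s.x,3),np.round(s.fun.reshape(-1,2),1).tolist()
# corners order: top-left img, clockwise; image up = +x world
M=lambda a,b:[[a,b],[a,-b],[-a,-b],[-a,b]]
w=P([(163,26),(395,97),(268,515),(21,431)],26); print('base',fit(w,M(115,65)))
w=P([(259,135),(168,405)],26);print(np.round(w,1).tolist(), w.mean(0))
w=P([(262,97),(167,377)],66);print(np.round(w,1).tolist(), w.mean(0))
w=P([(556,68),(764,87),(770,459),(547,441)],12); print('plate',fit(w,M(100,55)))
w=P([(659,123),(658,400)],11);print(np.round(w,1).tolist(), w.mean(0))
w=P([(665,195),(702,195),(700,290),(664,287)],48);print('grip',fit(w,M(25,10)))
w=px2w(c,[(133,217),(204,214),(205,311),(131,314)],12);print('small',fit(w,M(75,55)))
```

```text
base (array([ 5.19884e+02, -1.64590e+01, -2.24000e-01]), [[1.3, 0.3], [0.7, -0.8], [-0.8, -0.3], [-1.2, 0.9]])
[[589.0, -34.6, 26.0], [443.3, -0.1, 26.0]] [516.15655656 -17.37024746  26.        ]
[[595.6, -32.6, 66.0], [451.2, 1.6, 66.0]] [523.4186274  -15.48460703  66.        ]
plate (array([ 5.46514e+02, -2.49611e+02,  4.00000e-03]), [[-0.9, -1.5], [-0.5, 1.6], [0.2, 1.7], [1.1, -1.8]])
[[621.4, -249.1, 11.0], [471.5, -249.8, 11.0]] [ 546.48254988 -249.43698412   11.        ]
grip (array([ 5.46305e+02, -2.48988e+02, -4.00000e-03]), [[1.7, 0.8], [-0.2, -0.4], [-0.9, -1.2], [-0.6, 0.8]])
small (array([4.86042e+02, 2.59516e+02, 1.59000e-01]), [[-3.7, -3.9], [-2.1, 1.2], [3.7, 3.4], [2.1, -0.7]])
```

{"method": "arm_command", "body": {
  "targets": [
    [40,-22,0,2.7,1],
    [80,-43,5,5.4,1],
    [120,-65,10,8,1],
    [160,-86,15,10.7,1],
    [200,-108,20,13.4,1]
  ]
}}

```text
t: 0.6
eef_pos: [315.4, -455.2, 194.3]
tcp_rot: [-3.141, 0.0, -0.002]
ft_force: [0.8, -1.4, 0.5]
opening: 0.996
grip_force: 0.0
```

{"method": "arm_command", "body": {
  "targets": [
    [33,-30,10,0,1],
    [66,-60,20,0,1],
    [99,-90,30,0,1],
    [132,-120,40,0,1],
    [165,-150,50,0,1]
  ]
}}

```text
t: 1.1
eef_pos: [480.5, -305.2, 144.1]
tcp_rot: [-3.141, 0.0, -0.0]
ft_force: [0.4, -0.6, -0.0]
opening: 1.005
grip_force: 0.0
```

{"method": "arm_command", "body": {
  "targets": [
    [33,-29,5,0,1],
    [67,-57,15,0,1],
    [67,-57,15,0,1],
    [67,-57,15,0,1],
    [67,-57,15,0,1]
  ]
}}

```text
t: 1.6
eef_pos: [545.8, -250.1, 129.6]
tcp_rot: [-3.142, 0.0, -0.001]
ft_force: [-0.3, -0.4, 1.3]
opening: 0.998
grip_force: 0.0
```

Run:
```python
from h import *
s=env.state(); print(s['eef_pos'],s['tcp_rot'])
c=snap('wrist','w0'); print(np.round(c['hand_eye'],3).tolist())
```

```text
[ 545.77100211 -250.10879944  129.5979677 ] [-3.14157577e+00  4.31817096e-04 -5.48270432e-04]
[[0.001, -0.964, -0.265, 74.623], [1.0, 0.0, 0.001, -0.748], [-0.001, -0.265, 0.964, -169.064], [0.0, 0.0, 0.0, 1.0]]
```

View pics/w0.png

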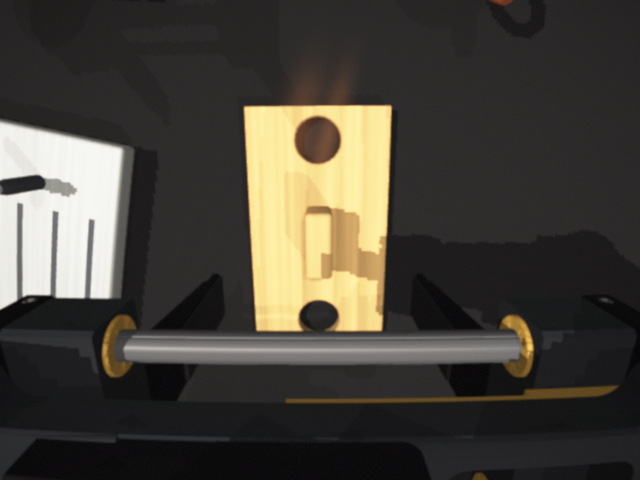

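The wrist view shows the grip block centred between the fingers (column about 318) and the plate square to them. I'm descending.

{"method": "arm_command", "body": {
  "targets": [
    [0,0,35,0,1],
    [0,0,65,0,1],
    [0,0,90,0,1],
    [0,0,105,0,1],
    [0,0,112,0,1]
  ]
}}

```text
t: 2.15
eef_pos: [545.7, -250.3, 16.7]
tcp_rot: [-3.141, 0.001, -0.001]
ft_force: [0.3, 0.0, -0.2]
opening: 0.998
grip_force: 0.0
```

{"method": "arm_command", "body": {
  "targets": [
    [0,0,0,0,0],
    [0,0,0,0,0],
    [0,0,0,0,0],
    [0,0,0,0,0],
    [0,0,0,0,0]
  ]
}}

```text
t: 2.65
eef_pos: [546.6, -249.7, 18.2]
tcp_rot: [3.141, -0.001, 0.0]
ft_force: [-0.0, 0.2, 0.2]
opening: 0.638
grip_force: 0.0
```

{"method": "arm_command", "body": {
  "targets": [
    [0,0,0,0,0],
    [0,0,0,0,0],
    [0,0,0,0,0],
    [0,0,0,0,0],
    [0,0,0,0,0]
  ]
}}

```text
t: 3.15
eef_pos: [546.4, -249.7, 17.6]
tcp_rot: [3.141, 0.0, -0.0]
ft_force: [-0.3, -0.7, 0.5]
opening: 0.217
grip_force: 0.3
```

{"method": "arm_command", "body": {
  "targets": [
    [0,0,0,0,0],
    [0,0,0,0,0],
    [0,0,0,0,0],
    [0,0,0,0,0],
    [0,0,0,0,0]
  ]
}}

```text
t: 3.65
eef_pos: [546.4, -249.6, 17.6]
tcp_rot: [3.141, 0.0, -0.0]
ft_force: [1.6, -0.9, 0.3]
opening: 0.207
grip_force: 30.0
```

{"method": "arm_command", "body": {
  "targets": [
    [0,0,-10,0,0],
    [0,0,-30,0,0],
    [0,0,-50,0,0],
    [0,0,-75,0,0],
    [0,0,-95,0,0]
  ]
}}

```text
t: 4.15
eef_pos: [546.4, -249.6, 114.5]
tcp_rot: [3.141, -0.001, -0.0]
ft_force: [0.4, 0.2, -2.3]
opening: 0.21
grip_force: 30.0
```

{"method": "arm_command", "body": {
  "targets": [
    [-3,-25,0,2,0],
    [-7,-55,0,4,0],
    [-10,-85,0,7,0],
    [-13,-115,0,10,0],
    [-16,-140,0,13,0]
  ]
}}

```text
t: 4.65
eef_pos: [529.9, -108.1, 113.3]
tcp_rot: [-3.142, -0.0, -0.229]
ft_force: [0.8, -0.2, -2.2]
opening: 0.213
grip_force: 30.0
```

Run:
```python
from h import *
s=env.state(); R=__import__('scipy.spatial.transform',fromlist=['x']).Rotation.from_euler('xyz',s['tcp_rot']).as_matrix()
print(s['eef_pos'],s['tcp_rot'],s['opening'], R.T@(np.array([519.9,-16.5,s['eef_pos'][2]])-s['eef_pos']))
```

```text
[ 529.94184505 -108.12240501  113.25589481] [-3.14157885e+00 -4.05179012e-05 -2.28763541e-01] 0.21256531298969455 [-3.05577592e+01 -8.69581917e+01 -3.76685940e-05]
```

{"method": "arm_command", "body": {
  "targets": [
    [-10,-30,0,0,0],
    [-20,-60,0,0,0],
    [-28,-80,0,0,0],
    [-30,-88,0,0,0],
    [-30,-88,0,0,0]
  ]
}}

```text
t: 5.15
eef_pos: [521.1, -16.5, 113.1]
tcp_rot: [3.142, -0.001, -0.225]
ft_force: [-0.1, -0.6, -1.4]
opening: 0.21
grip_force: 30.0
```

Run:
```python
from h import *
s=env.state(); print(s['eef_pos'],s['tcp_rot'])
snap('side','s1');snap('top','t1')
a=cv2.imread('pics/s1.png')[150:330,230:430];b=cv2.imread('pics/t1.png')[150:330,260:460]
cv2.imwrite('pics/m1.png',cv2.resize(np.hstack([a,b]),None,fx=2,fy=2,interpolation=cv2.INTER_CUBIC))
```

```text
[521.05095511 -16.51477826 113.0897923 ] [ 3.14151662e+00 -5.02343290e-04 -2.25441218e-01]
```

View pics/m1.png

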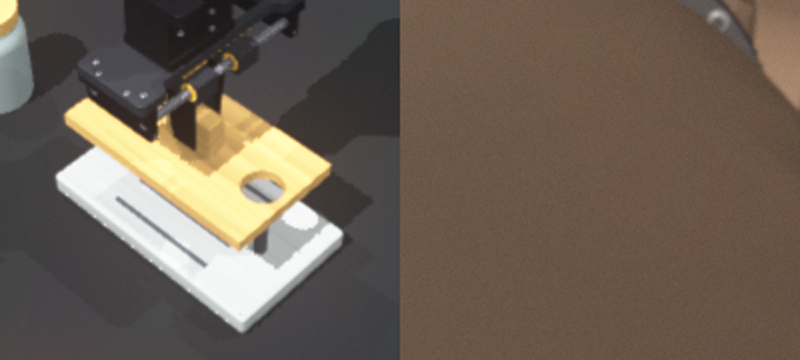

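The plate hangs level and aligned over the base in the side view. The top view is blocked by the arm. I'm lowering in stages.

{"method": "arm_command", "body": {
  "targets": [
    [0,0,12,0,0],
    [0,0,24,0,0],
    [0,0,34,0,0],
    [0,0,44,0,0],
    [0,0,52,0,0]
  ]
}}

```text
t: 5.75
eef_pos: [520.7, -17.3, 59.3]
tcp_rot: [3.141, 0.001, -0.227]
ft_force: [0.6, 0.1, -2.8]
opening: 0.207
grip_force: 30.0
```

Run:
```python
from h import *
s=env.state(); print(s['eef_pos'],s['ft_force'],s['moment'])
snap('side','s2')
cv2.imwrite('pics/m2.png',cv2.resize(cv2.imread('pics/s2.png')[150:330,230:430],None,fx=3,fy=3,interpolation=cv2.INTER_CUBIC))
```

```text
[520.69674353 -17.28551192  59.30690757] [ 0.61509241  0.0697433  -2.77619295] [ 0.01689932  0.01665568 -0.02888368]
```

View pics/m2.png

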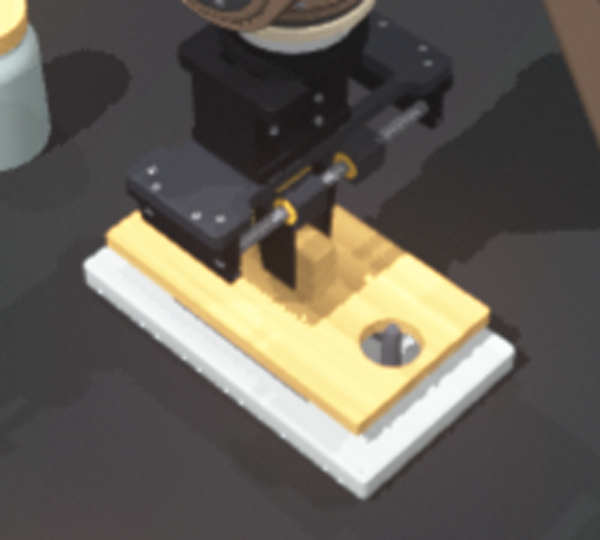

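The near post stands centred in its hole (crop 391,342), the plate is level, and there is no contact force. I'll lower the last 17 mm or so gently.

{"method": "arm_command", "body": {
  "targets": [
    [0,0,4,0,0],
    [0,0,8,0,0],
    [0,0,11,0,0],
    [0,0,13.5,0,0],
    [0,0,15,0,0]
  ]
}}

```text
t: 6.3
eef_pos: [521.0, -17.1, 45.5]
tcp_rot: [3.142, -0.0, -0.227]
ft_force: [0.0, 0.4, -2.4]
opening: 0.211
grip_force: 30.0
```

{"method": "arm_command", "body": {
  "targets": [
    [0,0,0.5,0,0],
    [0,0,1,0,0],
    [0,0,1.5,0,0],
    [0,0,1.5,0,0]
  ]
}}

```text
t: 6.7
eef_pos: [521.0, -17.1, 44.2]
tcp_rot: [3.142, -0.0, -0.227]
ft_force: [0.7, -0.3, -1.2]
opening: 0.207
grip_force: 30.0
```

{"method": "arm_command", "body": {
  "targets": [
    [0,0,0.5,0,0],
    [0,0,1,0,0],
    [0,0,1,0,0]
  ]
}}

```text
t: 7.0
eef_pos: [521.0, -17.2, 43.6]
tcp_rot: [3.142, -0.001, -0.227]
ft_force: [-2.4, 0.3, 4.9]
opening: 0.209
grip_force: 30.0
```

Contact: the force has reversed to +4.9 N at the expected height. I'm releasing.

{"method": "arm_command", "body": {
  "targets": [
    [0,0,0,0,0.4],
    [0,0,0,0,0.6],
    [0,0,0,0,0.6],
    [0,0,0,0,0.6],
    [0,0,0,0,0.6]
  ]
}}

```text
t: 7.5
eef_pos: [521.0, -17.2, 43.1]
tcp_rot: [3.142, -0.0, -0.227]
ft_force: [0.6, 0.4, 0.0]
opening: 0.562
grip_force: 0.0
```

{"method": "arm_command", "body": {
  "targets": [
    [0,0,-5,0,0.7],
    [0,0,-20,0,0.7],
    [0,0,-50,0,0.7],
    [0,0,-90,0,0.7],
    [0,0,-130,0,0.7]
  ]
}}

```text
t: 8.0
eef_pos: [520.6, -17.1, 174.7]
tcp_rot: [3.141, 0.001, -0.227]
ft_force: [0.8, -0.1, 0.6]
opening: 0.7
grip_force: 0.0
```

{"method": "arm_command", "body": {
  "targets": [
    [0,0,-20,0,0.7],
    [0,0,-30,0,0.7],
    [0,0,-30,0,0.7],
    [0,0,-30,0,0.7]
  ]
}}

```text
t: 8.4
eef_pos: [520.5, -17.1, 202.1]
tcp_rot: [3.141, 0.001, -0.227]
ft_force: [0.1, -0.3, -0.3]
opening: 0.705
grip_force: 0.0
```

Run:
```python
from h import *
snap('side','s3')
cv2.imwrite('pics/m3.png',cv2.resize(cv2.imread('pics/s3.png')[150:330,230:430],None,fx=3,fy=3,interpolation=cv2.INTER_CUBIC))
```

```text
(no output)
```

View pics/m3.png

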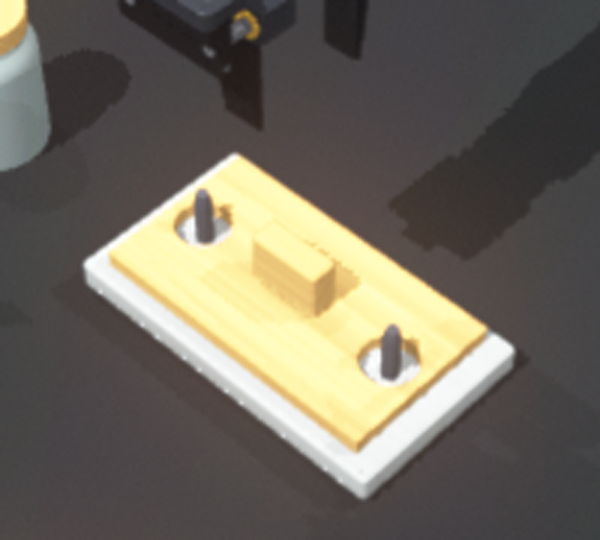

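The plate lies flush, with both posts up through its holes (crop 205,215 and 391,352), and the gripper is clear.

```bash
python3 -c "
from cell import env
print(env.job_done())"
```

```text
the job is handed in; nothing more can be done
None
```

The job is handed in: the longer plate lies released and flush on the press base with both posts through its holes, and the arm never went near the shorter plate; no verdict was returned.

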